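Find the ballasted polishing weight and show it over the light box

TASK

Switch on the light box by turning its orange knob clockwise until it clicks over, then lift the red-ringed polishing weight clear of the cork mat to feel how heavy it is and stand it gently back on the mat, and after that lift the blue-ringed one the same way to compare. Only one of the two contains the heavy ballast: finish holding that heavier one in the gripper, upright, still and about 10 cm above the middle of the white panel of the light box (the program ends while holding it), with the lighter one left standing upright and untouched on the cork mat. Do not drop or tip over either weight, and leave the burr block, the pot and the jar where they are.

Things in the scene. Friction and masses are not known exactly. Their poses are not given: they have to be found in the camera images.
- switch (a joint): Angle (rad) of the light box's orange knob: 0 = off, grows clockwise seen from above, end stop at 1.1 = on (on above 0.95). Click-over switch: it resists with about 0.06 N m at 0, fading to nothing at 0.5; past about 0.6 it snaps forward by itself to the stop and stays. Let go before 0.4 it springs back to 0. One grasp is enough.
- switch_grip (a point): On the knob's vertical axis, 24 mm above the light box's top face, 7 mm below the knob's top: the height to grip. The knob is an orange bar 42 mm long, 13 mm wide between its flats and 31 mm high, with a white line on one end of its top. The point turns with the knob: x along the bar towards the white line, y across the flats, z up.
- lightbox: Fixed dark steel light box, 140 mm (x) by 260 mm (y), 30 mm high, origin at the centre of its underside. A white square panel of 122 mm with an aluminium frame is centred 55 mm towards -y of the origin; the knob's axis is 85 mm towards +y. The flat top runs all round the knob.
- panel (a point): Centre of the white panel's top face, 31 mm above the bench; z up.
- mat: Fixed cork mat, 130 mm (x) by 240 mm (y), 4 mm thick, origin at the centre of its underside. The two weights stand on it 100 to 160 mm apart, roughly along its y axis.
- red_weight: Closed aluminium cylinder, 42 mm in diameter, 60 mm high, red ring near its foot, red disc on top; loose, upright on the mat. Origin at the centre of its underside, z up. One of the two weights holds the ballast (0.45 to 0.57 kg in all), the other a light dummy core (0.14 kg); nothing seen tells which. The core has 1 to 3 mm of play.
- blue_weight: The same aluminium cylinder, 42 mm in diameter, 60 mm high, but with a blue ring near its foot and a blue disc on its top; loose, upright on the mat. Origin at the centre of its underside, z up along its axis.
- burr_block: Bystander: steel block 75 by 110 mm with upright grinding burrs, 80 mm high in all, loose on the bench; origin under its centre.
- stone_pot: Bystander: grey pot 72 mm in diameter with polishing sticks, about 145 mm high, loose on the bench; origin under its centre.
- paste_jar: Bystander: amber jar with black cap, 60 mm in diameter, 55 mm high, loose on the bench; origin under its centre.
Not all that is in view belongs to the job. What is shaped like the blue_weight but pink or turquoise is not meant.

How it is judged:
On the way, in this order (a step that is already met when the one before it is completed fails the run):
1. the light box's knob has clicked over to on (value of joint switch above 0.95 rad), for 0.2 s.
2. the red-ringed weight is lifted at least 30 mm clear of the mat in the fingers while the blue one stands (contact force between red_weight and the fingers above 1 N and contact force between red_weight and mat below 0.05 N and z of red_weight in the frame of mat above 0.034 m and contact force between blue_weight and mat above 0.4 N and angle between blue_weight's own z axis and vertical below 0.15 rad and linear speed of blue_weight below 0.05 m/s), for 0.2 s.
3. the red-ringed weight stands on the mat again and the blue-ringed one is lifted at least 30 mm clear of it in the fingers (contact force between blue_weight and the fingers above 1 N and contact force between blue_weight and mat below 0.05 N and z of blue_weight in the frame of mat above 0.034 m and contact force between red_weight and mat above 0.4 N and angle between red_weight's own z axis and vertical below 0.15 rad and linear speed of red_weight below 0.05 m/s), for 0.2 s.
At the end, for the whole second after the job is handed in: Knob on (above 0.95 rad); heavier weight in the fingers, upright within 0.2 rad, still, underside 50 to 160 mm above the white panel, axis within 35 mm of its centre; lighter weight (under 2.8 N on the mat) upright within 0.15 rad on the cork mat, at rest, untouched (value of joint switch above 0.95 rad and ((contact force between red_weight and the fingers above 1 N and contact force between red_weight and mat below 0.05 N and horizontal distance between red_weight and panel below 0.035 m and z of red_weight in the frame of panel between 0.05 and 0.16 m and angle between red_weight's own z axis and vertical below 0.2 rad and linear speed of each of red_weight, blue_weight below 0.05 m/s and contact force between blue_weight and mat between 0.4 and 2.8 N and angle between blue_weight's own z axis and vertical below 0.15 rad and contact force between blue_weight and the arm below 0.1 N and contact force between blue_weight and the fingers below 0.1 N and contact force between red_weight and blue_weight below 0.1 N) or (contact force between blue_weight and the fingers above 1 N and contact force between blue_weight and mat below 0.05 N and horizontal distance between blue_weight and panel below 0.035 m and z of blue_weight in the frame of panel between 0.05 and 0.16 m and angle between blue_weight's own z axis and vertical below 0.2 rad and linear speed of each of blue_weight, red_weight below 0.05 m/s and contact force between red_weight and mat between 0.4 and 2.8 N and angle between red_weight's own z axis and vertical below 0.15 rad and contact force between red_weight and the arm below 0.1 N and contact force between red_weight and the fingers below 0.1 N and contact force between blue_weight and red_weight below 0.1 N))); the arm keeps its last pose, push and grip.
It fails at once if a weight is tipped over (more than 0.7 rad) (angle between any of red_weight, blue_weight's own z axis and vertical above 0.7 rad).
It fails at once if a weight is dropped (faster than 0.5 m/s while out of the fingers) ((linear speed of red_weight above 0.5 m/s and contact force between red_weight and the fingers below 0.05 N) or (linear speed of blue_weight above 0.5 m/s and contact force between blue_weight and the fingers below 0.05 N)).
It fails at once if the burr block, pot or jar is moved by more than 20 mm (distance of any of burr_block, stone_pot, paste_jar from where it was at the start of the episode above 0.02 m).
It also fails if it takes over 72 s, if anything falls off the work surface, if the arm or the gripper's body presses on something with over 40 N, if the wrist force passes 120 N, or if a joint passes its speed limit or range.

ROBOT

A 7-joint arm with a two-finger parallel gripper is mounted at the origin on the work surface. World frame = base frame: x ahead of the robot, y to its left, z up, the work surface at z = 0. Lengths are in m, angles in rad, forces in N, time in s.
With the tool pointing down it reaches from about 0.4 to 0.875 m from the base axis. Payload 6.5 kg.
Tool frame: the origin (TCP) lies on the centre line of the jaws, within the pads' length; the fingertips stand 14 mm ahead of it and the grasp point (between the pads) lies 5 mm behind it; z points along the fingers, y is the line along which they close (so a half turn about z gives the same grasp; the last joint's range is limited). The gripper opens to 85 mm and grips with 20 to 120 N. Pads are 22 mm wide; open, the fingers measure 114 mm over their backs; the gripper's body (76 mm by 85 mm) begins 54 mm behind the grasp point. The pads swing forward as they close: fully open they stand 13 mm farther back than shut.
Start: joints at [-1.408, 0.536, -0.004, 1.538, 0.003, 1.067, -0.071], TCP at [0.147, 0.633, 0.245] pointing down, gripper open.
Joint ranges: [-2.7, 2.7], [-0.37, 2.16], [-1.27, 1.26], [0.24, 2.4], [-1.31, 4.45], [0.19, 1.91], [-2.76, 2.76]. Speed limits (rad/s): [2.39, 2.39, 3.14, 3.14, 3.14, 3.14, 3.14].

INTERFACE

Orientations are given as a unit quaternion [w, x, y, z].
In Python, from cell import manip, viewer, order gives the robot as it stands.
- The arm moves only by the tool arm_command, never from a script. Its argument "deltas" is a list of rows, each a list of 7 numbers: the shift along the world's x, y, z each as a share of 0.15 m, from -1 to 1, then the turn, a rotation vector about the world's x, y, z each as a share of 360 degrees, from -1 to 1, then the closure, from 0 (fully open) to 1 (shut). In form: [[dx, dy, dz, rx, ry, rz, claw], ...]. A call has 1 to 20 rows; each row is the pose to reach, as a shift and turn from the pose commanded when the call began, turning the shorter way round; what a row does not reach only later rows make up. A row lasts 1/8 s, in which the tool goes at most 62.5 mm and 10.7 degrees, less where a joint would pass 70% of its speed; a pose out of reach is approached as far as the arm can. A call with a number of a shift or a turn outside -1 to 1 is refused whole. A call with a gripper value outside its range is refused whole. The fingers move at their own pace and stop on an object; the grip force is fixed at half the most. Time passes only in rows, so rows that repeat a pose let the fingers close. It gives the time, the measured TCP pose, the force, the opening and the grip force at its end, in the units of the state.
- manip.get_state(): the state, without advancing time (a new reading comes with each control period).
- viewer.snapshot(name): name is "side" or "top"; returns the picture (420x560x3 uint8, red, green, blue); there is no depth.
- viewer.camera_params(name): a dict with "vertical_fov" (degrees; the focal length in pixels is half the picture's height over the tangent of half this angle, whatever the lens; pixels are square), "cx", "cy" (the principal point, pixels), "dist" ([k1, k2, p1, p2, k3] as OpenCV has them; the pictures are not rectified), "R" (3x3) and "t" (3): a world point X has camera coordinates R X + t. Camera axes: x right, y down, z forward; pixel columns grow to the right and rows downward; lengths in m; the calibration is good to about 2 mm. A picture is of the moment at which its call begins. camera_params takes no time and is no camera call.
- order.job_done(): hands the job in; it is judged then, once.
The state is a dict: "clock": time; "q": joint angles; "qvel": joint speeds; "joint_torque": joint torques, N m; "ee_pos": TCP position; "eef_rot": TCP orientation; "wrist_force": force on the tool from outside, world axes, zero at the start; "moment": the same for the moment, N m; "grip_width": finger opening in m; "finger_force": force on a finger pad.
Only numpy, scipy, OpenCV 4.12 (cv2) and the standard library are available. Lean on these libraries where they do the work, as an engineer would, in place of code of your own. Each camera call takes 0.05 s, during which the arm holds its last target. There are 200 camera calls.

## Working session

There is one attempt and no reset: what is moved stays moved. The work goes in short steps, Python scripts to look and compute and a tool call to move; the robot and the scene stay as the last step left them, time stands still between calls to the robot, and variables do not carry over. Pictures are saved under pics/ and viewed, at most 10 in all, crops included, and the job is handed in when it is done.

Besides the shell and the picture viewer there is one more tool, called after "Emit:" as name([rows], argument=value, ...), one row to a line, values as JSON. arm_command: Moves the arm, as the interface text tells. Its arguments: {"type":"object","properties":{"deltas":{"type":"array"}},"required":["deltas"]}

```bash
mkdir -p pics
python3 - <<'E'
from cell import manip, viewer, order
import cv2,json
for n in("top","side"):
    im=viewer.snapshot(n); cv2.imwrite(f"pics/{n}0.png",im[:,:,::-1]); print(n,viewer.camera_params(n))
print(manip.get_state())
E
```

```text
top {'vertical_fov': 56.410367828068786, 'cx': 268.580755961092, 'cy': 212.46655987117236, 'dist': array([-0.10693778,  0.        ,  0.        ,  0.        ,  0.        ]), 'R': array([[-0.03025302, -0.99936026,  0.01907438],
       [-0.98999411,  0.02732719, -0.13843733],
       [ 0.13782751, -0.02307167, -0.99018749]]), 't': array([0.00506696, 0.60158213, 0.75416006])}
side {'vertical_fov': 53.467223016715224, 'cx': 279.4865939672933, 'cy': 212.75783890524247, 'dist': array([-0.10128389,  0.        ,  0.        ,  0.        ,  0.        ]), 'R': array([[ 0.69945033, -0.71460521,  0.01042277],
       [-0.4082071 , -0.41143594, -0.8149156 ],
       [ 0.58663124,  0.56573833, -0.57948592]]), 't': array([-0.41630436,  0.31066476,  0.72550833])}
{'clock': 0.1, 'q': array([-1.40820664,  0.53709761, -0.00443129,  1.53877491,  0.00260753,
        1.0672847 , -0.0712051 ]), 'qvel': array([-0.00081708, -0.00220991,  0.0008369 , -0.00300542,  0.00062517,
       -0.00178436,  0.0006983 ]), 'joint_torque': array([ 1.92718966e-03, -5.84571612e+01,  1.05143543e+00, -2.59777325e+01,
        1.25885507e-02,  4.59886040e-03,  1.03650601e-05]), 'ee_pos': array([0.14731431, 0.63252777, 0.24449585]), 'eef_rot': array([-2.62769630e-05,  1.14113704e-01,  9.93467390e-01, -7.79003716e-04]), 'wrist_force': array([-0.19774106,  0.83339223,  0.383924  ]), 'moment': array([ 0.01266677, -0.01766065,  0.00842512]), 'finger_force': 0.0, 'grip_width': 0.08538412370129174}
```

View pics/top0.png

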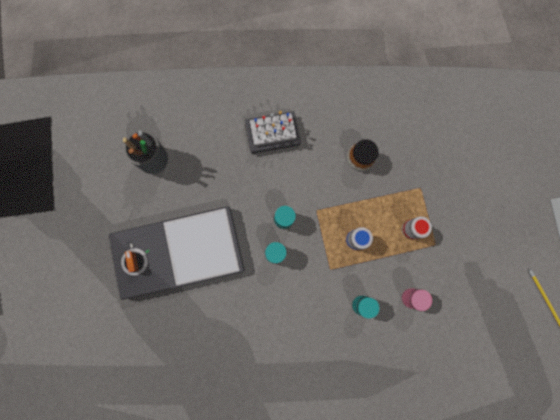

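View pics/side0.png

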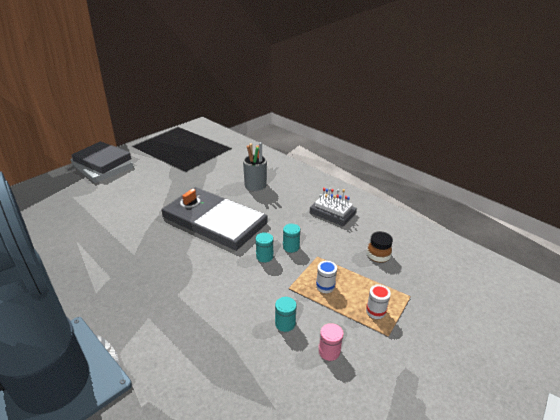

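The top view shows the orange knob at about (132,262), the white panel at (203,247), the blue disc at (362,238) and the red disc at (421,227). There are three turquoise decoys, at (285,216), (276,253) and (368,308), and a pink one at (421,300). The two on the cork with blue and red discs are the ones meant. I'll confirm this with a crop and measure.

```bash
cat > h.py <<'E'
from cell import manip, viewer, order
import cv2, numpy as np
def cam(n):
    p=viewer.camera_params(n); f=210/np.tan(np.radians(p['vertical_fov'])/2)
    return np.array([[f,0,p['cx']],[0,f,p['cy']],[0,0,1]]),p['dist'],p['R'],p['t']
def ray(n,px):
    K,D,R,t=cam(n); u=cv2.undistortPoints(np.float64(px).reshape(-1,1,2),K,D).reshape(-1,2)
    return -R.T@t,np.c_[u,np.ones(len(u))]@R
def plane(n,px,z):
    o,d=ray(n,px); return o+d*((z-o[2])/d[:,2])[:,None]
def mask(im,hlo,hhi,s,v,roi):
    h=cv2.cvtColor(im,cv2.COLOR_RGB2HSV); m=cv2.inRange(h,(hlo,s,v),(hhi,255,255)); o=np.zeros_like(m); x0,y0,x1,y1=roi; o[y0:y1,x0:x1]=m[y0:y1,x0:x1]; return o
def blob(m):
    n,l,st,c=cv2.connectedComponentsWithStats(m); i=1+np.argmax(st[1:,4]); return c[i],st[i],(l==i).astype(np.uint8)
E
python3 - <<'E'
from h import *
T=cv2.imread('pics/top0.png')[:,:,::-1].copy(); S=cv2.imread('pics/side0.png')[:,:,::-1].copy()
for nm,im,n,lo,hi,roi in [('blue',T,'top',105,130,(340,220,385,260)),('red',T,'top',170,180,(405,212,440,245)),('blue',S,'side',105,130,(310,255,345,280)),('red',S,'side',170,180,(360,280,400,300))]:
    for l,h in ((lo,hi),)+(((0,8),) if nm=='red' else ()):
        c,st,_=blob(mask(im,l,h,120,60,roi)); print(nm,n,l,c,st,plane(n,c,.064).round(4))
for im,n,roi in((T,'top',(115,240,155,285)),(S,'side',(170,180,210,215))):
    c,st,m=blob(mask(im,3,16,130,60,roi)); print('knob',n,c,st,plane(n,c,.061).round(4))
# panel
h=cv2.cvtColor(T,cv2.COLOR_RGB2HSV)
g=cv2.inRange(h,(0,0,140),(180,60,255)); g[:200]=0;g[290:]=0;g[:,:155]=0;g[:,250:]=0
c,st,m=blob(g); r=cv2.minAreaRect(cv2.findContours(m,0,1)[0][0]); print('panel',c,r,plane('top',c,.031)); b=plane('top',cv2.boxPoints(r),.031);print(b.round(4))
# mat
g=mask(T,8,25,90,60,(310,180,445,275)); r=cv2.minAreaRect(cv2.findNonZero(g)); b=plane('top',cv2.boxPoints(r),.004);print('mat',b.round(4),b.mean(0))
a=cv2.resize(T[235:290,95:170],(525,385),interpolation=cv2.INTER_CUBIC); d=cv2.resize(T[205:265,340:445],(630,360)[:2],interpolation=cv2.INTER_CUBIC)
o=np.zeros((580,800,3),np.uint8)
a=cv2.resize(T[235:290,95:170],(375,275),interpolation=2);o[:275,:375]=a
a=cv2.resize(S[170:230,150:225],(375,300),interpolation=2);o[280:580,:375]=a
a=cv2.resize(T[205:265,340:445],(420,240),interpolation=2);o[:240,380:800]=a
a=cv2.resize(S[250:330,305:405],(400,320),interpolation=2);o[250:570,380:780]=a
cv2.imwrite('pics/crop0.png',o[:,:,::-1])
E
```

```text
blue top 105 [361.94078947 237.43421053] [356 231  13  14 152] [[ 0.5434 -0.1951  0.064 ]]
red top 170 [427. 223.] [427 223   1   1   1] [[ 0.5681 -0.3312  0.064 ]]
red top 0 [421.39735099 226.43046358] [415 220  14  14 151] [[ 0.5615 -0.3188  0.064 ]]
blue side 105 [327.12871287 266.63366337] [321 262  13  10 101] [[ 0.5435 -0.1937  0.064 ]]Traceback (most recent call last):
  File "<stdin>", line 5, in <module>
  File "h.py", line 14, in blob
    n,l,st,c=cv2.connectedComponentsWithStats(m); i=1+np.argmax(st[1:,4]); return c[i],st[i],(l==i).astype(np.uint8)
                                                      ~~~~~~~~~^^^^^^^^^^
    return _wrapfunc(a, 'argmax', axis=axis, out=out, **kwds)
    return bound(*args, **kwds)
ValueError: attempt to get argmax of an empty sequence
```

Run:
```python
from h import *
T=cv2.imread('pics/top0.png')[:,:,::-1].copy(); S=cv2.imread('pics/side0.png')[:,:,::-1].copy()
c,st,_=blob(mask(S,0,8,120,60,(360,280,400,300))); print('red side',c,st,plane('side',c,.064).round(4))
for im,n,roi in((T,'top',(115,240,155,285)),(S,'side',(170,180,210,215))):
    c,st,m=blob(mask(im,3,16,130,60,roi)); print('knob',n,c,st,plane(n,c,.061).round(4))
h=cv2.cvtColor(T,cv2.COLOR_RGB2HSV)
g=cv2.inRange(h,(0,0,140),(180,60,255)); g[:200]=0;g[290:]=0;g[:,:155]=0;g[:,250:]=0
c,st,m=blob(g); r=cv2.minAreaRect(cv2.findNonZero(m)); print('panel',c,r,plane('top',c,.031)); b=plane('top',cv2.boxPoints(r),.031);print(b.round(4))
g=mask(T,8,25,90,60,(310,180,445,275)); r=cv2.minAreaRect(cv2.findNonZero(g)); b=plane('top',cv2.boxPoints(r),.004);print('mat',b.round(4),b.mean(0))
o=np.zeros((580,800,3),np.uint8)
a=cv2.resize(T[235:290,95:170],(375,275),interpolation=2);o[:275,:375]=a
a=cv2.resize(S[170:230,150:225],(375,300),interpolation=2);o[280:580,:375]=a
a=cv2.resize(T[205:265,340:445],(420,240),interpolation=2);o[:240,380:800]=a
a=cv2.resize(S[250:330,305:405],(400,320),interpolation=2);o[250:570,380:780]=a
cv2.imwrite('pics/crop0.png',o[:,:,::-1])
```

```text
red side [379.9        291.44166667] [373 287  15  10 120] [[ 0.5616 -0.3172  0.064 ]]
knob top [131.01351351 262.67567568] [126 252  12  20 148] [[0.5067 0.2614 0.061 ]]
knob side [188.828125 196.859375] [183 190  13  15 128] [[0.496  0.2465 0.061 ]]
panel [200.6486288  246.45959843] ((200.48126220703125, 246.416748046875), (63.99999237060547, 64.46340942382812), 77.31961059570312) [[0.53690226 0.12789848 0.031     ]]
[[0.5887 0.2074 0.031 ]
 [0.6145 0.0772 0.031 ]
 [0.4861 0.0509 0.031 ]
 [0.4609 0.1786 0.031 ]]
mat [[ 0.6088 -0.1149  0.004 ]
 [ 0.6566 -0.352   0.004 ]
 [ 0.5257 -0.3718  0.004 ]
 [ 0.4826 -0.1381  0.004 ]] [ 0.56843194 -0.24420858  0.004     ]
```

View pics/crop0.png

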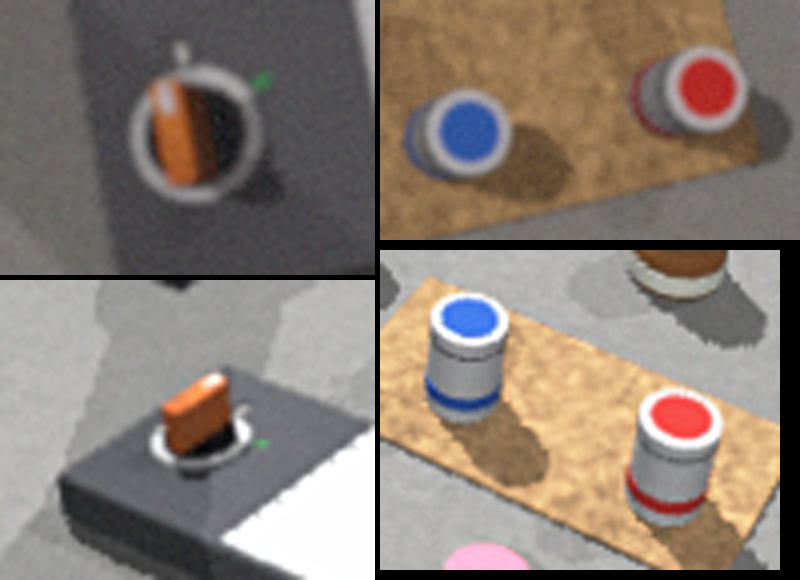

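The crop confirms the targets. The blue and red discs sit on the cork, each with a matching ring. The knob's bar points at the white "off" tick, crop (180,50), and the green "on" tick at crop (262,80) lies clockwise of it. Next I'll compute the exact geometry.

Run:
```python
from h import *
c=lambda x,y:(95+x/5-.4,235+y/5-.4)
P=plane('top',[c(198,133),c(180,50),c(262,80)],.031);print('ring,off,on',P.round(4))
for i in(1,2): d=P[i]-P[0]; print(np.degrees(np.arctan2(d[1],d[0])))
B=plane('top',[c(165,82),c(181,183)],.061);d=B[0]-B[1];print('bar',B.round(4),B.mean(0),np.linalg.norm(d),np.degrees(np.arctan2(d[1],d[0])))
print('decoys pink,t,t,t,jar',plane('top',[(421,300),(368,308),(276,253),(285,216),(365,152)],.06).round(3))
```

```text
ring,off,on [[0.5101 0.2647 0.031 ]
 [0.5442 0.2726 0.031 ]
 [0.5312 0.2383 0.031 ]]
12.987306555632964
-51.52717456952881
bar [[0.5298 0.2685 0.061 ]
 [0.49   0.2617 0.061 ]] [0.50990132 0.26509438 0.061     ] 0.040293040728683595 9.711342606710284
decoys pink,t,t,t,jar [[ 0.415 -0.309  0.06 ]
 [ 0.405 -0.201  0.06 ]
 [ 0.518 -0.024  0.06 ]
 [ 0.591 -0.044  0.06 ]
 [ 0.719 -0.214  0.06 ]]
```

Emit:
arm_command([
  [0.3, -0.3, 0, 0, 0, 0.02, 0],
  [0.65, -0.65, 0, 0, 0, 0.04, 0],
  [1, -1, 0, 0, 0, 0.068, 0],
  [1, -1, 0, 0, 0, 0.068, 0],
])

```text
clock: 0.6
ee_pos: [0.301, 0.4792, 0.245]
eef_rot: [0.0, -0.097, 0.995, -0.001]
wrist_force: [-0.7, 0.7, -0.0]
grip_width: 0.0856
finger_force: 0.0
```

Emit:
arm_command([
  [0.35, -0.35, 0, 0, 0, 0, 0],
  [0.7, -0.7, -0.2, 0, 0, 0, 0],
  [1, -1, -0.4, 0, 0, 0, 0],
  [1, -1, -0.4, 0, 0, 0, 0],
  [1, -1, -0.4, 0, 0, 0, 0],
])

```text
clock: 1.23
ee_pos: [0.4489, 0.3293, 0.1838]
eef_rot: [-0.001, -0.096, 0.995, -0.002]
wrist_force: [-1.2, 1.8, 1.1]
grip_width: 0.0854
finger_force: 0.0
```

Emit:
arm_command([
  [0.2, -0.22, 0, 0, 0, 0, 0],
  [0.42, -0.45, -0.1, 0, 0, 0, 0],
  [0.42, -0.45, -0.3, 0, 0, 0, 0],
  [0.42, -0.45, -0.3, 0, 0, 0, 0],
  [0.42, -0.45, -0.3, 0, 0, 0, 0],
  [0.42, -0.45, -0.3, 0, 0, 0, 0],
])

```text
clock: 1.98
ee_pos: [0.5105, 0.267, 0.1416]
eef_rot: [0.001, -0.1, 0.995, 0.001]
wrist_force: [0.2, 0.2, 0.1]
grip_width: 0.0853
finger_force: 0.0
```

Emit:
arm_command([
  [0, -0.005, -0.2, 0, 0, 0, 0],
  [0, -0.005, -0.4, 0, 0, 0, 0.3],
  [0, -0.005, -0.55, 0, 0, 0, 0.3],
  [0, -0.005, -0.595, 0, 0, 0, 0.4],
  [0, -0.005, -0.595, 0, 0, 0, 0.4],
  [0, -0.005, -0.595, 0, 0, 0, 0.7],
  [0, -0.005, -0.595, 0, 0, 0, 1],
  [0, -0.005, -0.595, 0, 0, 0, 1],
  [0, -0.005, -0.595, 0, 0, 0, 1],
  [0, -0.005, -0.595, 0, 0, 0, 1],
  [0, -0.005, -0.595, 0, 0, 0, 1],
])

```text
clock: 3.35
ee_pos: [0.5108, 0.2665, 0.0523]
eef_rot: [0.001, -0.1, 0.995, 0.001]
wrist_force: [-2.4, 3.3, 6.7]
grip_width: 0.0116
finger_force: 61.6
```

Emit:
arm_command([
  [0, 0, 0, 0, 0, -0.015, 1],
  [0, 0, 0, 0, 0, -0.035, 1],
  [0, 0, 0, 0, 0, -0.055, 1],
  [0, 0, 0, 0, 0, -0.075, 1],
  [0, 0, 0, 0, 0, -0.095, 1],
  [0, 0, 0, 0, 0, -0.115, 1],
  [0, 0, 0, 0, 0, -0.135, 1],
  [0, 0, 0, 0, 0, -0.155, 1],
  [0, 0, 0, 0, 0, -0.17, 1],
  [0, 0, 0, 0, 0, -0.17, 1],
  [0, 0, 0, 0, 0, -0.17, 1],
  [0, 0, 0, 0, 0, -0.17, 1],
])

```text
clock: 4.85
ee_pos: [0.5104, 0.2657, 0.0522]
eef_rot: [-0.0, 0.421, 0.907, 0.001]
wrist_force: [-2.9, 0.7, 9.0]
grip_width: 0.0117
finger_force: 62.3
```

Emit:
arm_command([
  [0, 0, 0, 0, 0, 0, 0.7],
  [0, 0, 0, 0, 0, 0, 0.4],
  [0, 0, 0, 0, 0, 0, 0.4],
  [0, 0, 0, 0, 0, 0, 0.4],
  [0, 0, 0.2, 0, 0, 0, 0.2],
  [0, 0, 0.5, 0, 0, 0, 0],
  [0, 0, 0.9, 0, 0, 0, 0],
  [0, 0, 1, 0, 0, 0, 0],
  [-0.35, -0.4, 1, 0, 0, -0.02, 0],
  [-0.6, -0.8, 1, 0, 0, -0.04, 0],
  [-0.7, -1, 1, 0, 0, -0.06, 0],
  [-0.7, -1, 1, 0, 0, -0.06, 0],
])

```text
clock: 6.35
ee_pos: [0.4022, 0.1112, 0.2001]
eef_rot: [-0.001, 0.586, 0.81, -0.002]
wrist_force: [1.4, 0.3, 0.6]
grip_width: 0.0853
finger_force: 0.0
```

Run:
```python
from h import *
s=manip.get_state(); print(s['q'].round(3),s['ee_pos'],s['clock'])
T=viewer.snapshot('top'); S=viewer.snapshot('side')
o=np.zeros((420,800,3),np.uint8); o[:,:400]=cv2.resize(T[215:300,90:171],(400,420)); o[:,400:]=cv2.resize(S[170:254,150:230],(400,420))
cv2.imwrite('pics/knob1.png',o[:,:,::-1])
```

```text
[-0.855  0.228  0.547  2.185 -0.169  0.773  0.12 ] [0.40218474 0.11115618 0.20011141] 6.35
```

View pics/knob1.png

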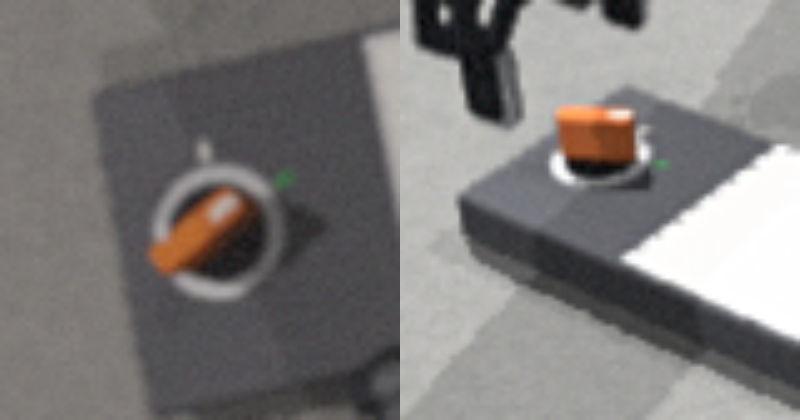

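The bar now points at the green tick, so the knob is on. Next is the red weight.

Emit:
arm_command([
  [0.2, -0.3, 0, 0, 0, -0.02, 0],
  [0.4, -0.65, 0, 0, 0, -0.04, 0],
  [0.55, -1, 0, 0, 0, -0.06, 0],
  [0.55, -1, 0, 0, 0, -0.08, 0],
])

```text
clock: 6.95
ee_pos: [0.4904, -0.0395, 0.2011]
eef_rot: [0.002, 0.77, 0.638, -0.0]
wrist_force: [0.1, 1.8, 0.8]
grip_width: 0.0852
finger_force: 0.0
```

Emit:
arm_command([
  [0.2, -0.35, 0, 0, 0, 0, 0],
  [0.4, -0.7, 0, 0, 0, 0, 0],
  [0.51, -1, 0, 0, 0, 0, 0],
  [0.51, -1, 0, 0, 0, 0, 0],
])

```text
clock: 7.45
ee_pos: [0.5657, -0.1891, 0.2005]
eef_rot: [0.001, 0.768, 0.64, -0.001]
wrist_force: [-0.3, 0.8, -0.3]
grip_width: 0.0852
finger_force: 0.0
```

Emit:
arm_command([
  [0, -0.3, 0, 0, 0, 0, 0],
  [0, -0.65, -0.2, 0, 0, 0, 0],
  [0, -0.863, -0.4, 0, 0, 0, 0],
  [0, -0.863, -0.53, 0, 0, 0, 0],
  [0, -0.863, -0.53, 0, 0, 0, 0],
  [0, -0.863, -0.53, 0, 0, 0, 0],
  [0, -0.863, -0.53, 0, 0, 0, 0],
])

```text
clock: 8.32
ee_pos: [0.5657, -0.3137, 0.1227]
eef_rot: [0.001, 0.767, 0.642, 0.001]
wrist_force: [0.2, -0.4, -0.3]
grip_width: 0.0854
finger_force: 0.0
```

Emit:
arm_command([
  [-0.028, -0.029, -0.1, 0, 0, 0, 0],
  [-0.028, -0.029, -0.25, 0, 0, 0, 0],
  [-0.028, -0.029, -0.4, 0, 0, 0, 0],
  [-0.028, -0.029, -0.5, 0, 0, 0, 0],
  [-0.028, -0.029, -0.565, 0, 0, 0, 0],
  [-0.028, -0.029, -0.565, 0, 0, 0, 0],
  [-0.028, -0.029, -0.565, 0, 0, 0, 0],
  [-0.028, -0.029, -0.565, 0, 0, 0, 0.2],
  [-0.028, -0.029, -0.565, 0, 0, 0, 0.3],
  [-0.028, -0.029, -0.565, 0, 0, 0, 0.4],
  [-0.028, -0.029, -0.565, 0, 0, 0, 0.5],
  [-0.028, -0.029, -0.565, 0, 0, 0, 0.6],
  [-0.028, -0.029, -0.565, 0, 0, 0, 1],
  [-0.028, -0.029, -0.565, 0, 0, 0, 1],
  [-0.028, -0.029, -0.565, 0, 0, 0, 1],
  [-0.028, -0.029, -0.565, 0, 0, 0, 1],
])

```text
clock: 10.32
ee_pos: [0.5612, -0.3193, 0.0375]
eef_rot: [0.001, 0.767, 0.641, 0.0]
wrist_force: [2.3, 0.3, 5.5]
grip_width: 0.0408
finger_force: 60.7
```

Emit:
arm_command([
  [0, 0, 0.04, 0, 0, 0, 1],
  [0, 0, 0.1, 0, 0, 0, 1],
  [0, 0, 0.17, 0, 0, 0, 1],
  [0, 0, 0.25, 0, 0, 0, 1],
  [0, 0, 0.33, 0, 0, 0, 1],
  [0, 0, 0.4, 0, 0, 0, 1],
  [0, 0, 0.4, 0, 0, 0, 1],
  [0, 0, 0.4, 0, 0, 0, 1],
  [0, 0, 0.4, 0, 0, 0, 1],
  [0, 0, 0.4, 0, 0, 0, 1],
  [0, 0, 0.4, 0, 0, 0, 1],
  [0, 0, 0.4, 0, 0, 0, 1],
  [0, 0, 0.4, 0, 0, 0, 1],
])

```text
clock: 11.95
ee_pos: [0.5602, -0.319, 0.0968]
eef_rot: [0.0, 0.767, 0.641, -0.0]
wrist_force: [0.4, -1.0, -5.6]
grip_width: 0.0415
finger_force: 61.3
```

Run:
```python
from h import *
for i in range(3):
    S=viewer.snapshot('side'); s=manip.get_state(); print(s['wrist_force'],s['joint_torque'].round(2),s['ee_pos'],s['finger_force'])
cv2.imwrite('pics/red1.png',S[:,:,::-1])
```

```text
[ 0.21478407 -0.55287611 -5.487996  ] [ 1.000e-02 -6.233e+01  1.336e+01 -2.063e+01  1.000e-02  1.000e-02
 -0.000e+00] [ 0.56023693 -0.31900809  0.09680988] 61.30197560414672
[-0.83519921 -0.8236995  -5.140295  ] [ 0.000e+00 -6.234e+01  1.336e+01 -2.063e+01  1.000e-02  1.000e-02
 -0.000e+00] [ 0.56024108 -0.31898436  0.09679589] 61.30098721012473
[ 0.16650627  0.3674896  -5.30965109] [ 0.000e+00 -6.234e+01  1.336e+01 -2.063e+01  1.000e-02  1.000e-02
  0.000e+00] [ 0.56023073 -0.31902239  0.09680884] 61.30159528926015
```

View pics/red1.png

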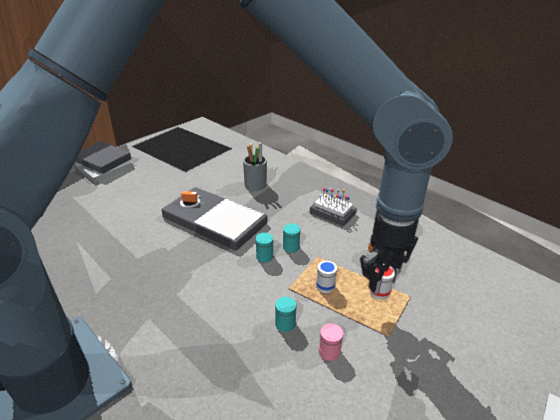

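The red weight is lifted at (381,283) in the side view. It weighs about 5.3 N, so it is probably the heavy one. I'll set it back gently.

Emit:
arm_command([
  [0, 0, -0.06, 0, 0, 0, 1],
  [0, 0, -0.13, 0, 0, 0, 1],
  [0, 0, -0.2, 0, 0, 0, 1],
  [0, 0, -0.26, 0, 0, 0, 1],
  [0, 0, -0.31, 0, 0, 0, 1],
  [0, 0, -0.34, 0, 0, 0, 1],
  [0, 0, -0.36, 0, 0, 0, 1],
  [0, 0, -0.375, 0, 0, 0, 1],
  [0, 0, -0.385, 0, 0, 0, 1],
  [0, 0, -0.393, 0, 0, 0, 1],
  [0, 0, -0.398, 0, 0, 0, 1],
  [0, 0, -0.398, 0, 0, 0, 1],
  [0, 0, -0.398, 0, 0, 0, 1],
])

```text
clock: 13.72
ee_pos: [0.5603, -0.319, 0.0375]
eef_rot: [0.0, 0.767, 0.641, 0.0]
wrist_force: [-2.8, 1.5, 1.9]
grip_width: 0.0412
finger_force: 61.7
```

Emit:
arm_command([
  [0, 0, 0, 0, 0, 0, 0.45],
  [0, 0, 0, 0, 0, 0, 0.4],
  [0, 0, 0, 0, 0, 0, 0.3],
  [0, 0, 0, 0, 0, 0, 0.2],
  [0, 0, 0, 0, 0, 0, 0.1],
  [0, 0, 0, 0, 0, 0, 0],
  [0, 0, 0, 0, 0, 0, 0],
  [0, 0, 0, 0, 0, 0, 0],
  [0, 0, 0.1, 0, 0, 0, 0],
  [0, 0, 0.3, 0, 0, 0, 0],
  [0, 0, 0.5, 0, 0, 0, 0],
  [0, 0, 0.65, 0, 0, 0, 0],
  [0, 0, 0.65, 0, 0, 0, 0],
])

```text
clock: 15.35
ee_pos: [0.5613, -0.3198, 0.1369]
eef_rot: [0.002, 0.767, 0.641, 0.001]
wrist_force: [0.2, -0.1, -0.3]
grip_width: 0.0854
finger_force: 0.0
```

Emit:
arm_command([
  [-0.03, 0.25, 0, 0, 0, 0, 0],
  [-0.07, 0.5, 0, 0, 0, 0, 0],
  [-0.11, 0.82, 0, 0, 0, 0, 0],
  [-0.11, 0.83, 0, 0, 0, 0, 0],
  [-0.11, 0.83, 0, 0, 0, 0, 0],
  [-0.11, 0.83, 0, 0, 0, 0, 0],
  [-0.11, 0.83, 0, 0, 0, 0, 0],
])

```text
clock: 16.23
ee_pos: [0.5435, -0.1958, 0.1345]
eef_rot: [0.0, 0.768, 0.641, -0.0]
wrist_force: [0.7, 0.3, -0.5]
grip_width: 0.0854
finger_force: 0.0
```

Run:
```python
from h import *
S=viewer.snapshot('side'); s=manip.get_state(); print(s['wrist_force'],s['ee_pos'],s['clock'])
for n,lo,hi,roi in(('blue',105,130,(310,255,345,280)),('red',0,8,(360,280,400,300))):
    try: c,st,_=blob(mask(S,lo,hi,120,60,roi)); print(n,c,st,plane('side',c,.064).round(4))
    except Exception as e: print(n,e)
cv2.imwrite('pics/s2.png',cv2.resize(S[200:340,270:450],(720,560))[:,:,::-1])
```

```text
[-0.09349947  0.06347561 -0.50111789] [ 0.54358404 -0.19557143  0.1345512 ] 16.275
blue [327.1  266.59] [321 262  13  10 100] [[ 0.5435 -0.1935  0.064 ]]
red [379.21138211 291.75609756] [372 287  15  11 123] [[ 0.5599 -0.3167  0.064 ]]
```

View pics/s2.png

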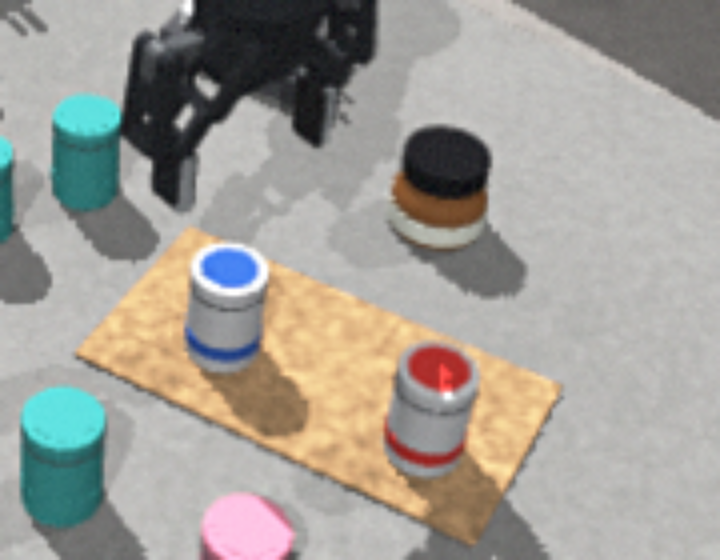

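The red weight is standing again, at crop (435,410), and the gripper is above the blue one at crop (228,268). Next I'll grasp and lift the blue one.

Emit:
arm_command([
  [0, 0.007, -0.15, 0, 0, 0, 0],
  [0, 0.007, -0.3, 0, 0, 0, 0],
  [0, 0.007, -0.45, 0, 0, 0, 0],
  [0, 0.007, -0.57, 0, 0, 0, 0],
  [0, 0.007, -0.64, 0, 0, 0, 0],
  [0, 0.007, -0.64, 0, 0, 0, 0],
  [0, 0.007, -0.64, 0, 0, 0, 0],
  [0, 0.007, -0.64, 0, 0, 0, 0.2],
  [0, 0.007, -0.64, 0, 0, 0, 0.3],
  [0, 0.007, -0.64, 0, 0, 0, 0.4],
  [0, 0.007, -0.64, 0, 0, 0, 0.5],
  [0, 0.007, -0.64, 0, 0, 0, 0.6],
  [0, 0.007, -0.64, 0, 0, 0, 1],
  [0, 0.007, -0.64, 0, 0, 0, 1],
  [0, 0.007, -0.64, 0, 0, 0, 1],
  [0, 0.007, -0.64, 0, 0, 0, 1],
])

```text
clock: 18.27
ee_pos: [0.544, -0.1935, 0.039]
eef_rot: [0.0, 0.767, 0.641, 0.0]
wrist_force: [-0.5, 0.3, 5.2]
grip_width: 0.0407
finger_force: 60.7
```

Emit:
arm_command([
  [0, 0, 0.04, 0, 0, 0, 1],
  [0, 0, 0.1, 0, 0, 0, 1],
  [0, 0, 0.17, 0, 0, 0, 1],
  [0, 0, 0.25, 0, 0, 0, 1],
  [0, 0, 0.33, 0, 0, 0, 1],
  [0, 0, 0.4, 0, 0, 0, 1],
  [0, 0, 0.4, 0, 0, 0, 1],
  [0, 0, 0.4, 0, 0, 0, 1],
  [0, 0, 0.4, 0, 0, 0, 1],
  [0, 0, 0.4, 0, 0, 0, 1],
  [0, 0, 0.4, 0, 0, 0, 1],
  [0, 0, 0.4, 0, 0, 0, 1],
  [0, 0, 0.4, 0, 0, 0, 1],
])

```text
clock: 19.9
ee_pos: [0.5437, -0.1934, 0.0986]
eef_rot: [-0.0, 0.767, 0.641, 0.0]
wrist_force: [0.1, -0.0, -0.5]
grip_width: 0.0408
finger_force: 60.7
```

Run:
```python
from h import *
for i in range(3):
    S=viewer.snapshot('side'); s=manip.get_state(); print(s['wrist_force'],s['ee_pos'],s['grip_width'],s['finger_force'])
```

```text
[-0.70581886 -0.50208894 -1.09117814] [ 0.54370356 -0.19343356  0.09857815] 0.041091495698525646 60.72725057601929
[ 0.4947725  -0.00871651 -0.04691286] [ 0.54375879 -0.19345401  0.09861205] 0.04084104666973159 60.72698213160038
[-0.34850964  1.09973985 -1.51855368] [ 0.54374095 -0.1934597   0.0986063 ] 0.04106801641395233 60.72590064257383
```

The blue weight reads about 1 N against 5.3 N for the red, so red is the heavy one. I'll put the blue back.

Emit:
arm_command([
  [0, 0, -0.06, 0, 0, 0, 1],
  [0, 0, -0.13, 0, 0, 0, 1],
  [0, 0, -0.2, 0, 0, 0, 1],
  [0, 0, -0.26, 0, 0, 0, 1],
  [0, 0, -0.31, 0, 0, 0, 1],
  [0, 0, -0.34, 0, 0, 0, 1],
  [0, 0, -0.36, 0, 0, 0, 1],
  [0, 0, -0.375, 0, 0, 0, 1],
  [0, 0, -0.385, 0, 0, 0, 1],
  [0, 0, -0.393, 0, 0, 0, 1],
  [0, 0, -0.398, 0, 0, 0, 1],
  [0, 0, -0.398, 0, 0, 0, 1],
  [0, 0, -0.398, 0, 0, 0, 1],
])

```text
clock: 21.68
ee_pos: [0.5438, -0.1934, 0.039]
eef_rot: [0.0, 0.767, 0.641, 0.0]
wrist_force: [-0.7, 0.6, 1.6]
grip_width: 0.0409
finger_force: 60.9
```

Emit:
arm_command([
  [0, 0, 0, 0, 0, 0, 0.45],
  [0, 0, 0, 0, 0, 0, 0.4],
  [0, 0, 0, 0, 0, 0, 0.3],
  [0, 0, 0, 0, 0, 0, 0.2],
  [0, 0, 0, 0, 0, 0, 0.1],
  [0, 0, 0, 0, 0, 0, 0],
  [0, 0, 0, 0, 0, 0, 0],
  [0, 0, 0, 0, 0, 0, 0],
  [0, 0, 0.1, 0, 0, 0, 0],
  [0, 0, 0.3, 0, 0, 0, 0],
  [0, 0, 0.5, 0, 0, 0, 0],
  [0, 0, 0.65, 0, 0, 0, 0],
  [0, 0, 0.65, 0, 0, 0, 0],
])

```text
clock: 23.3
ee_pos: [0.5451, -0.194, 0.1388]
eef_rot: [0.002, 0.767, 0.641, 0.001]
wrist_force: [0.1, 0.2, -0.5]
grip_width: 0.0852
finger_force: 0.0
```

Emit:
arm_command([
  [0.03, -0.25, 0, 0, 0, 0, 0],
  [0.07, -0.5, 0, 0, 0, 0, 0],
  [0.11, -0.83, 0, 0, 0, 0, 0],
  [0.11, -0.83, 0, 0, 0, 0, 0],
  [0.11, -0.83, 0, 0, 0, 0, 0],
  [0.11, -0.83, 0, 0, 0, 0, 0],
  [0.11, -0.83, 0, 0, 0, 0, 0],
])

```text
clock: 24.18
ee_pos: [0.5605, -0.3165, 0.1363]
eef_rot: [-0.0, 0.767, 0.642, 0.0]
wrist_force: [0.7, 0.1, -0.0]
grip_width: 0.0853
finger_force: 0.0
```

Run:
```python
from h import *
S=viewer.snapshot('side'); s=manip.get_state(); print(s['wrist_force'],s['ee_pos'],s['clock'])
for n,lo,hi,roi in(('blue',105,130,(310,255,345,280)),('red',0,8,(360,280,400,300))):
    try: c,st,_=blob(mask(S,lo,hi,120,60,roi)); print(n,c,st,plane('side',c,.064).round(4))
    except Exception as e: print(n,e)
cv2.imwrite('pics/s3.png',cv2.resize(S[200:340,270:450],(720,560))[:,:,::-1])
```

```text
[ 0.34245235 -0.36265262  0.54676111] [ 0.56049623 -0.31685243  0.13635686] 24.225
blue [326.96969697 266.68686869] [321 262  13  10  99] [[ 0.5431 -0.1935  0.064 ]]
red [379.29411765 291.68907563] [372 287  15  11 119] [[ 0.5602 -0.3167  0.064 ]]
```

View pics/s3.png

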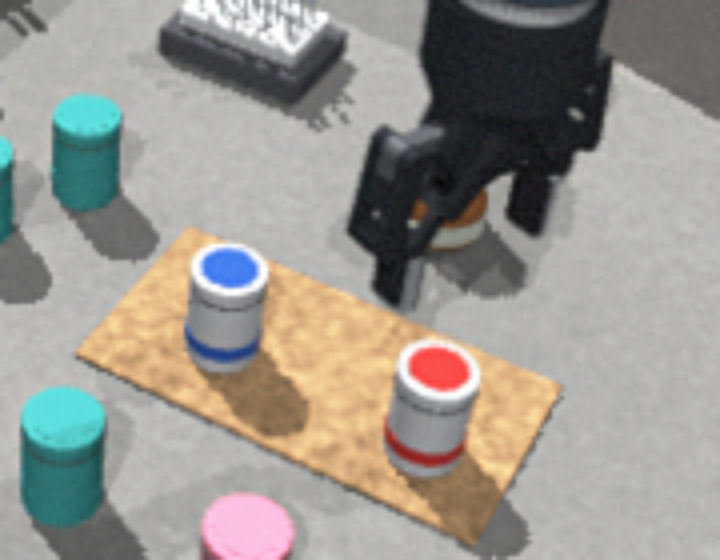

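Both weights are upright, blue at crop (228,305) and red at (432,405). Now I'll take the red one.

Emit:
arm_command([
  [0, -0.01, -0.15, 0, 0, 0, 0],
  [0, -0.01, -0.3, 0, 0, 0, 0],
  [0, -0.01, -0.45, 0, 0, 0, 0],
  [0, -0.01, -0.58, 0, 0, 0, 0],
  [0, -0.01, -0.655, 0, 0, 0, 0],
  [0, -0.01, -0.655, 0, 0, 0, 0],
  [0, -0.01, -0.655, 0, 0, 0, 0],
  [0, -0.01, -0.655, 0, 0, 0, 0.2],
  [0, -0.01, -0.655, 0, 0, 0, 0.3],
  [0, -0.01, -0.655, 0, 0, 0, 0.4],
  [0, -0.01, -0.655, 0, 0, 0, 0.5],
  [0, -0.01, -0.655, 0, 0, 0, 0.6],
  [0, -0.01, -0.655, 0, 0, 0, 1],
  [0, -0.01, -0.655, 0, 0, 0, 1],
  [0, -0.01, -0.655, 0, 0, 0, 1],
  [0, -0.01, -0.655, 0, 0, 0, 1],
])

```text
clock: 26.22
ee_pos: [0.5603, -0.3195, 0.0385]
eef_rot: [0.0, 0.767, 0.641, 0.0]
wrist_force: [-1.7, 0.8, 5.0]
grip_width: 0.041
finger_force: 60.8
```

Emit:
arm_command([
  [0, 0, 0.04, 0, 0, 0, 1],
  [0, 0, 0.1, 0, 0, 0, 1],
  [0, 0, 0.2, 0, 0, 0, 1],
  [0, 0, 0.32, 0, 0, 0, 1],
  [0, 0, 0.45, 0, 0, 0, 1],
  [0, 0, 0.6, 0, 0, 0, 1],
  [0, 0, 0.75, 0, 0, 0, 1],
  [0, 0, 0.88, 0, 0, 0, 1],
  [0, 0, 0.96, 0, 0, 0, 1],
  [0, 0, 1, 0, 0, 0, 1],
  [0, 0, 1, 0, 0, 0, 1],
  [0, 0, 1, 0, 0, 0, 1],
])

```text
clock: 27.72
ee_pos: [0.5598, -0.3191, 0.1873]
eef_rot: [-0.001, 0.767, 0.641, -0.0]
wrist_force: [0.5, -0.5, -5.3]
grip_width: 0.0408
finger_force: 61.4
```

Emit:
arm_command([
  [-0.01, 0.04, 0, 0, 0, 0, 1],
  [-0.01, 0.12, 0, 0, 0, 0, 1],
  [-0.02, 0.24, 0, 0, 0, 0, 1],
  [-0.02, 0.39, 0, 0, 0, 0, 1],
  [-0.03, 0.54, 0, 0, 0, 0, 1],
  [-0.04, 0.69, 0, 0, 0, 0, 1],
  [-0.05, 0.84, 0, 0, 0, 0, 1],
  [-0.05, 0.99, 0, 0, 0, 0, 1],
])

```text
clock: 28.72
ee_pos: [0.5525, -0.1686, 0.1882]
eef_rot: [-0.0, 0.767, 0.642, 0.0]
wrist_force: [-0.7, -0.3, -5.6]
grip_width: 0.0409
finger_force: 61.4
```

Emit:
arm_command([
  [-0.01, 0.15, 0, 0, 0, 0, 1],
  [-0.01, 0.3, 0, 0, 0, 0, 1],
  [-0.02, 0.45, 0, 0, 0, 0, 1],
  [-0.03, 0.6, 0, 0, 0, 0, 1],
  [-0.04, 0.75, 0, 0, 0, 0, 1],
  [-0.05, 0.9, 0, 0, 0, 0, 1],
  [-0.05, 1, 0, 0, 0, 0, 1],
])

```text
clock: 29.6
ee_pos: [0.5447, -0.0185, 0.1882]
eef_rot: [-0.0, 0.767, 0.642, 0.0]
wrist_force: [0.2, 0.4, -5.7]
grip_width: 0.0408
finger_force: 61.4
```

Emit:
arm_command([
  [-0.01, 0.15, 0, 0, 0, 0, 1],
  [-0.01, 0.3, 0, 0, 0, 0, 1],
  [-0.02, 0.45, 0, 0, 0, 0, 1],
  [-0.03, 0.6, -0.02, 0, 0, 0, 1],
  [-0.04, 0.75, -0.05, 0, 0, 0, 1],
  [-0.05, 0.87, -0.08, 0, 0, 0, 1],
  [-0.05, 0.95, -0.11, 0, 0, 0, 1],
  [-0.05, 0.985, -0.14, 0, 0, 0, 1],
  [-0.05, 0.985, -0.15, 0, 0, 0, 1],
  [-0.05, 0.985, -0.15, 0, 0, 0, 1],
  [-0.05, 0.985, -0.15, 0, 0, 0, 1],
  [-0.05, 0.985, -0.15, 0, 0, 0, 1],
  [-0.05, 0.985, -0.15, 0, 0, 0, 1],
  [-0.05, 0.985, -0.15, 0, 0, 0, 1],
])

```text
clock: 31.35
ee_pos: [0.5377, 0.1268, 0.1657]
eef_rot: [0.0, 0.767, 0.641, 0.0]
wrist_force: [-0.1, -0.6, -4.4]
grip_width: 0.0412
finger_force: 61.4
```

Run:
```python
from h import *
S=viewer.snapshot('side'); s=manip.get_state(); print(s['wrist_force'],s['ee_pos'],s['clock'],s['finger_force'],abs(s['qvel']).max())
cv2.imwrite('pics/s4.png',S[:,:,::-1])
```

```text
[-0.29509292 -0.42403065 -5.81182385] [0.53772485 0.12682081 0.16566674] 31.4 61.43338283523917 0.002435900795551177
```

View pics/s4.png

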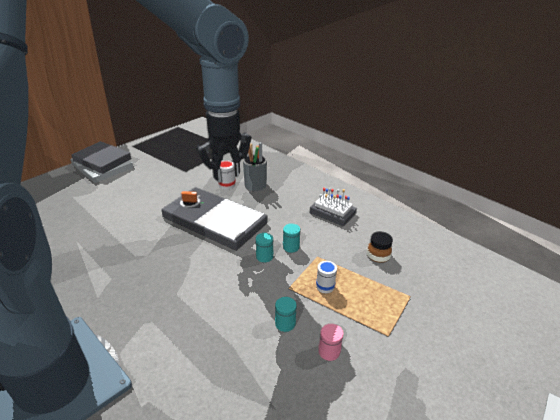

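The red weight is held upright above the panel, at (228,174). The blue one stands on the mat at (327,277), the knob at (190,199) is on, and the bystanders look undisturbed. I'll hand in.

```bash
python3 -c "
from cell import order
print(order.job_done())"
```

```text
the job is handed in; nothing more can be done
None
```

The job is handed in with no verdict returned: the knob is on, the red weight proved heavier (about 5.3 N against about 1 N) and is held still about 10 cm above the white panel, and the blue one stands on the mat.

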